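# Clear the reception counter: keys, pen and stamp to their places

### The job

Tidy the reception counter: put the two room keys in the wide divided tray, one lying flat in each bay, lay the pen flat in the middle of the narrow wooden tray, and stand the hand stamp upright in the middle of the round pewter dish. Set each thing down rather than dropping it, and leave the bell and the ashtray where they are.

Things in the scene. Friction and masses are not known exactly. Their poses are not given: they have to be found in the camera images.
- key_a: Room key: flat brass key rigid with a heavy oval fob, 90 mm long in all, 150 g, twin of the other. Origin: underside, mid-length; x from fob to key bit, z up. Fob 46 long, 28 wide (flat sides on the middle 18), 12 thick, centred at x = -22 mm: grip it there, across, near the weight. Key 6 thick, its bit reaches 14 mm to +y at x = 31 to 44. Lies on the counter, z = 0.
- key_b: Room key: flat brass key rigid with a heavy oval fob, 90 mm long in all, 150 g, twin of the other. Origin: underside, mid-length; x from fob to key bit, z up. Fob 46 long, 28 wide (flat sides on the middle 18), 12 thick, centred at x = -22 mm: grip it there, across, near the weight. Key 6 thick, its bit reaches 14 mm to +y at x = 31 to 44. Lies on the counter, z = 0.
- pen: Desk pen with a square steel barrel 12 x 12 mm, black writing tip and a brass clip 3 mm wide on its upper face (2 mm high), lying on the counter; 130 mm long, about 40 g. Origin: on its underside, midway along; x runs along it towards the writing tip, z up.
- stamp: Hand stamp standing upright on the counter: round dark steel base 38 mm across and 14 mm high, above it a turned wooden handle, 68 mm high in all, about 120 g. Origin: centre of its underside; z up. The handle is 28 mm across between 42 and 60 mm height (grip it there), 18 mm across at the neck below.
- key_tray: The wide wooden tray with a divider, fixed to the counter: outside 135 x 175 mm (x, y) and 12 mm high, floor 4 mm thick, walls and divider 5 mm thick and 12 mm high (8 mm above the floor). The divider runs along x at y = 0; two bays, each 125 (x) by 80 (y) inside, centred at y = +42.5 and -42.5 mm. Origin: centre of its underside.
- pen_tray: The narrow wooden tray, undivided, fixed to the counter: outside 165 x 74 mm (x, y), 12 mm high, inside 155 x 64 mm, floor 4 mm thick, walls 5 mm thick. Origin: centre of its underside; x along its length.
- stamp_dish: The round pewter dish, fixed to the counter: 110 mm across at the rim, 12 mm high, floor 4 mm thick and about 90 mm across inside. Origin: centre of its underside.
- bell: Bystander: chrome service bell, 84 mm across, 58 mm high, loose. Origin: centre of its underside.
- ashtray: Bystander: square green glass ashtray, 84 x 84 x 30 mm with small glass ribs on the rim (33 mm), loose. Origin: centre of its underside.
Not all that is in view belongs to the job. Several things look just like the stamp: the one meant starts farthest to the robot's left.

How it is judged:
At the end, for the whole second after the job is handed in: Keys flat on the floors of separate bays (origin within 45 mm of mid-length, 8-78 mm from the divider line); pen flat on the narrow tray floor within 30 mm along, 28 mm across of its middle; stamp upright in the dish within 30 mm of centre (all tilts under 0.1 rad); all released, at rest (z of key_a in the frame of key_tray between 0.001 and 0.0075 m and angle between each of key_a, key_b, pen, stamp's own z axis and vertical below 0.1 rad and linear speed of each of key_a, key_b, pen, stamp below 0.02 m/s and angular speed of each of key_a, key_b, pen, stamp below 0.2 rad/s and x of key_a in the frame of key_tray between -0.045 and 0.045 m and z of key_b in the frame of key_tray between 0.001 and 0.0075 m and x of key_b in the frame of key_tray between -0.045 and 0.045 m and ((y of key_a in the frame of key_tray between 0.008 and 0.078 m and y of key_b in the frame of key_tray between -0.078 and -0.008 m) or (y of key_a in the frame of key_tray between -0.078 and -0.008 m and y of key_b in the frame of key_tray between 0.008 and 0.078 m)) and z of pen in the frame of pen_tray between 0.001 and 0.0075 m and x of pen in the frame of pen_tray between -0.03 and 0.03 m and y of pen in the frame of pen_tray between -0.028 and 0.028 m and z of stamp in the frame of stamp_dish between 0.001 and 0.0075 m and horizontal distance between stamp and stamp_dish below 0.03 m); the robot touches nothing.
It fails at once if the bell or the ashtray is shoved more than 15 mm or tipped ((distance of bell from where it was at the start of the episode above 0.015 m or angle between bell's own z axis and vertical above 0.3 rad) or (distance of ashtray from where it was at the start of the episode above 0.015 m or angle between ashtray's own z axis and vertical above 0.3 rad)).
It fails at once if a key, the pen or the stamp is dropped: out of the fingers with its underside over 60 mm above the counter ((height (world z) of key_a above 0.06 m and contact force between the fingers and key_a below 0.05 N) or (height (world z) of key_b above 0.06 m and contact force between the fingers and key_b below 0.05 N) or (height (world z) of pen above 0.06 m and contact force between the fingers and pen below 0.05 N) or (height (world z) of stamp above 0.06 m and contact force between the fingers and stamp below 0.05 N)).
It also fails if it takes over 104 s, if anything falls off the work surface, if the arm or the gripper's body presses on something with over 40 N, if the wrist force passes 120 N, or if a joint passes its speed limit or range.

### The arm

A 7-joint arm with a two-finger parallel gripper is mounted at the origin on the work surface. World frame = base frame: x ahead of the robot, y to its left, z up, the work surface at z = 0. Lengths are in m, angles in rad, forces in N, time in s.
With the tool pointing down it reaches from about 0.4 to 0.875 m from the base axis. Payload 4.4 kg.
Tool frame: the origin (TCP) lies on the centre line of the jaws, within the pads' length; the fingertips stand 17 mm ahead of it and the grasp point (between the pads) lies 2 mm behind it; z points along the fingers, y is the line along which they close (so a half turn about z gives the same grasp; the last joint's range is limited). The gripper opens to 85 mm and grips with 20 to 120 N. Pads are 22 mm wide; open, the fingers measure 114 mm over their backs; the gripper's body (76 mm by 85 mm) begins 54 mm behind the grasp point. The pads swing forward as they close: fully open they stand 13 mm farther back than shut.
Start: joints at [1.054, 0.628, 0.038, 1.517, -0.027, 0.996, -0.02], TCP at [0.283, -0.585, 0.248] pointing down, gripper open.
Joint ranges: [-3.06, 3.06], [-0.37, 2.12], [-1.25, 1.32], [0.18, 2.47], [-1.1, 4.24], [0.23, 1.98], [-2.94, 2.94]. Speed limits (rad/s): [2.57, 2.57, 3.14, 3.14, 3.14, 3.14, 3.14].

### API

Orientations are given as a rotation vector (axis times angle).
In Python, from workcell import state, get_image, get_calibration, finish_job, cut_out gives the robot as it stands. The module is installed in compiled form; this text tells all that it offers.
- The arm moves only by the tool servo_tool, never from a script. Its argument "targets" is text: rows parted by semicolons, each of 7 numbers parted by spaces: the shift along the tool's x, y, z as a fraction of full scale, then the turn, a rotation vector about the tool's x, y, z as a fraction of full scale, then the opening, from -1 (shut) to 1 (fully open). A call has 1 to 20 rows; each row shifts and turns the commanded pose from where the row before left it, along the tool's axes as they then stand; what a row does not reach is not made up. Full scale, the value 1, is 0.04 m for a shift and 4 degrees for a turn. A row lasts 1/12 s, in which the tool goes at most 41.7 mm and 7.16 degrees, less where a joint would pass 70% of its speed; a pose out of reach is approached as far as the arm can. A call with a number of a shift or a turn outside -1 to 1 is refused whole. A call with a gripper value outside its range is refused whole. The fingers move at their own pace and stop on an object; "grip_force" is the grip in N (left out, the last holds). Time passes only in rows, so rows that do not move let the fingers close. It gives the time, the measured TCP pose, the force, the opening and the grip force at its end, in the units of the state.
- state(): the state, without advancing time (a new reading comes with each control period).
- get_image(name): name is "scene" or "top" or "wrist"; returns the picture (480x640x3 uint8, red, green, blue); there is no depth.
- get_calibration(name): a dict with "camera_matrix" (3x3 intrinsics, pixels), "position" and "rotation" of the camera in the world; the wrist camera has in their place "T_tool_cam" (4x4, takes a point from camera to tool coordinates, whose origin is the TCP and whose axes are the flange's). Camera axes: x right, y down, z forward; pixel columns grow to the right and rows downward; lengths in m; the calibration is good to about 2 mm. A picture is of the moment at which its call begins: read the wrist's pose just before it. get_calibration takes no time and is no camera call.
- finish_job(): hands the job in; it is judged then, once.
Trained networks look in the newest picture that a camera, given by its name, has taken for a name from the list of things; names that differ only in an ending like _2 or _b are one class to them, and where a whole thing is asked for, a point or a joint stands for the part that bears it (a point fixed in the world has none). Each returns a list of dicts, best first, with "conf" (0 to 1); they miss things now and then, are a little off and sometimes report something else, mostly with a low value. They report only what shows in the picture. A call takes as long as a camera call. They do not tell look-alikes from the thing itself.
- cut_out(name, camera): "pixels" (480x640 bool, what is visible of it) and "uv" ([column, row] in pixels, amid what is visible of it).
The state is a dict: "t": time; "joint_positions": joint angles; "qvel": joint speeds; "joint_torque": joint torques, N m; "ee_pos": TCP position; "ee_rot": TCP orientation; "force": force on the tool from outside, world axes, zero at the start; "torque": the same for the moment, N m; "width": opening from 0.0 (shut) to 1.0 (fully open); "finger_force": force on a finger pad.
Only numpy, scipy, OpenCV 4.12 (cv2) and the standard library are available. Lean on these libraries where they do the work, as an engineer would, in place of code of your own. Each camera call takes 0.05 s, during which the arm holds its last target. There are 200 camera calls.

## Working session

There is one attempt and no reset: what is moved stays moved. The work goes in short steps, Python scripts to look and compute and a tool call to move; the robot and the scene stay as the last step left them, time stands still between calls to the robot, and variables do not carry over. Pictures are saved under pics/ and viewed, at most 14 in all, crops included, and the job is handed in when it is done.

Besides the shell and the picture viewer there is one more tool, called as name(argument=value, ...) on one line, values as JSON. servo_tool: Moves the arm, as the interface text tells. Shift numbers are shares of 0.04 m and turn numbers shares of 4 degrees, none past 1 either way. Its arguments: {"type":"object","properties":{"targets":{"type":"string"},"grip_force":{"type":"number"}},"required":["targets"]}

```bash
mkdir -p pics; python3 - <<'E'
from workcell import *
import cv2,numpy as np
np.set_printoptions(precision=4,suppress=True)
for n in("scene","top"):
    im=get_image(n); cv2.imwrite(f"pics/{n}0.png",im[:,:,::-1])
for n in("scene","top","wrist"): print(n,get_calibration(n))
s=state();print(s)
E
```

```text
scene {'camera_matrix': array([[555.3856,   0.    , 309.8944],
       [  0.    , 555.3856, 237.4458],
       [  0.    ,   0.    ,   1.    ]]), 'position': array([ 1.2859, -0.3729,  0.7817]), 'rotation': array([-1.9888, -1.2689,  0.5654])}
top {'camera_matrix': array([[457.1831,   0.    , 319.9179],
       [  0.    , 457.1831, 223.9635],
       [  0.    ,   0.    ,   1.    ]]), 'position': array([ 0.4412, -0.0261,  0.8834]), 'rotation': array([-2.1575,  2.1295, -0.1176])}
wrist {'camera_matrix': array([[346.1648,   0.    , 316.2394],
       [  0.    , 346.1648, 241.7078],
       [  0.    ,   0.    ,   1.    ]]), 'T_tool_cam': array([[-0.0004, -0.9489, -0.3154,  0.0823],
       [ 1.    , -0.0005,  0.0002, -0.0002],
       [-0.0003, -0.3154,  0.9489, -0.1256],
       [ 0.    ,  0.    ,  0.    ,  1.    ]])}
{'t': 0.1, 'joint_positions': array([ 1.0542,  0.6293,  0.0384,  1.5183, -0.027 ,  0.9963, -0.02  ]), 'qvel': array([ 0.0007, -0.0022, -0.0008, -0.002 ,  0.0003, -0.0001,  0.0008]), 'joint_torque': array([  0.002 , -56.4534,   1.23  , -19.3973,   0.0112,   0.0055,
         0.    ]), 'ee_pos': array([ 0.283 , -0.5846,  0.2475]), 'ee_rot': array([-3.0605, -0.7018,  0.0006]), 'force': array([-0.3436, -0.6329,  0.1989]), 'torque': array([-0.0369, -0.0091,  0.021 ]), 'finger_force': 0.0, 'width': 1.0011222395318995}
```

View pics/top0.png

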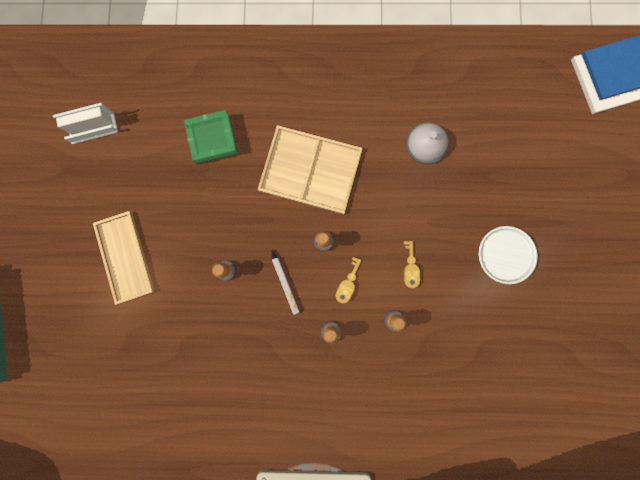

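View pics/scene0.png

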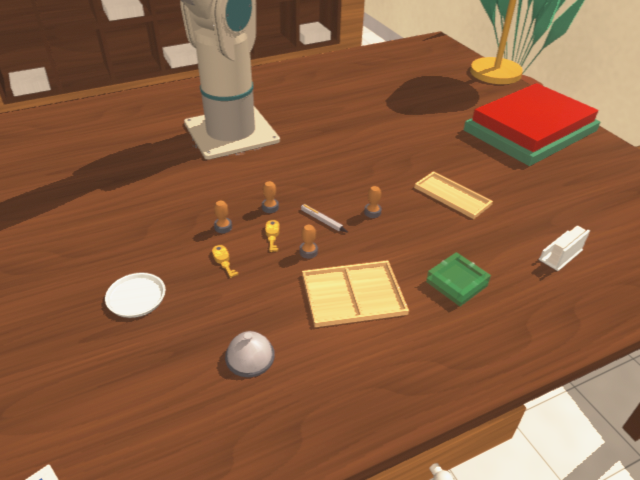

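The top view shows the keys at about (348,285) and (412,268), the pen at (286,285), the divided tray at (311,170), the narrow tray at (124,258) and the dish at (508,255). The bell is at (428,143), the ashtray at (210,137), and there are four stamps. The stamp meant is the leftmost, at (224,270). The scene view agrees with this.

```bash
cat > h.py <<'E'
from workcell import *
import cv2,numpy as np
from scipy.spatial.transform import Rotation as R
np.set_printoptions(precision=4,suppress=True)
def cam(n,s=None):
    c=get_calibration(n);K=c["camera_matrix"]
    if n=="wrist":
        T=np.eye(4);T[:3,:3]=R.from_rotvec(s["ee_rot"]).as_matrix();T[:3,3]=s["ee_pos"]
        T=T@c["T_tool_cam"];return K,T[:3,:3],T[:3,3]
    return K,R.from_rotvec(c["rotation"]).as_matrix(),np.array(c["position"])
def toplane(uv,z,n,s=None):
    K,Rm,p=cam(n,s);uv=np.atleast_2d(uv).astype(float)
    d=(Rm@np.linalg.inv(K)@np.c_[uv,np.ones(len(uv))].T).T
    return (p+d*((z-p[2])/d[:,2])[:,None])[:,:2]
def project(P,n,s=None):
    K,Rm,p=cam(n,s);q=(np.atleast_2d(P)-p)@Rm@K.T;return q[:,:2]/q[:,2:]
def rect(mask,z,n,s=None):
    v,u=np.nonzero(mask);w=toplane(np.c_[u,v],z,n,s)
    (c,wh,a)=cv2.minAreaRect((w*1000).astype(np.float32))
    if wh[0]<wh[1]: wh=wh[::-1];a+=90
    return np.array(c)/1000,np.array(wh),(a+90)%180-90,w
E
python3 - <<'E'
from h import *
Z=dict(key_a=.009,pen=.012,stamp=.0,key_tray=.012,pen_tray=.012,stamp_dish=.012,bell=.0,ashtray=.03)
get_image("top")
for n,z in Z.items():
    for d in cut_out(n,"top"):
        if d["conf"]<.2: continue
        c,wh,a,w=rect(d["pixels"],z,"top")
        print(n,round(d["conf"],2),np.round(d["uv"]),c,wh,round(a,1),"mean",w.mean(0))
E
```

```text
key_a 0.87 [411. 271.] [ 0.4829 -0.1787] [89.1478 30.22  ] -0.8 mean [ 0.4749 -0.179 ]
key_a 0.8 [346. 284.] [ 0.4505 -0.0635] [90.795  29.6081] -24.4 mean [ 0.4448 -0.0604]
key_a 0.39 [309. 164.] [0.6665 0.016 ] [177.5578 137.8201] 74.9 mean [0.6658 0.0156]
pen 0.95 [284. 283.] [0.4448 0.0611] [121.3513  12.9288] 23.3 mean [0.443  0.0601]
stamp 0.68 [391. 320.] [ 0.3752 -0.1498] [39.6437 35.2519] -89.1 mean [ 0.375  -0.1491]
stamp 0.66 [326. 242.] [ 0.5253 -0.0117] [37.01   36.8889] 0.7 mean [ 0.5255 -0.0118]
stamp 0.58 [330. 331.] [ 0.3528 -0.0301] [38.8434 34.0232] 0.8 mean [ 0.353  -0.0292]
stamp 0.57 [220. 268.] [0.4665 0.178 ] [42.751  36.7619] -87.8 mean [0.4667 0.1779]
key_tray 0.64 [310. 164.] [0.6658 0.0165] [176.0392 136.0837] 75.1 mean [0.6649 0.0155]
key_tray 0.46 [505. 256.] [ 0.5033 -0.3619] [107.6323 105.3463] 44.3 mean [ 0.5025 -0.3615]
pen_tray 0.89 [122. 257.] [0.4888 0.3723] [166.4686  77.4819] 20.0 mean [0.4879 0.3722]
stamp_dish 0.71 [506. 254.] [ 0.5033 -0.3619] [108.0232 107.7268] -45.6 mean [ 0.5028 -0.3613]
bell 0.98 [425. 142.] [ 0.7235 -0.2147] [84.1576 83.3654] 0.4 mean [ 0.7236 -0.2152]
ashtray 0.7 [210. 138.] [0.7227 0.2091] [93.3167 87.5797] 15.0 mean [0.7228 0.2093]
```

```bash
cat >> h.py <<'E'
def go(x,y,z,phi):
    """print shift (in current tool axes, units of .04) and turn (units of 4 deg; about tool axes) to a tool-down pose; shift FIRST or both given"""
    s=state();C=R.from_rotvec(s["ee_rot"]);d=np.array([x,y,z])-s["ee_pos"]
    p=np.radians(phi);T=R.from_matrix(np.c_[[np.cos(p),np.sin(p),0],[np.sin(p),-np.cos(p),0],[0,0,-1]])
    ph=np.degrees(np.arctan2(*C.as_matrix()[:2,0][::-1]))
    print("now",s["ee_pos"],"phi %.1f"%ph,"w %.3f"%s["width"],"ff %.1f"%s["finger_force"],"t",s["t"])
    print("shift first, then turn:",(C.inv().apply(d))/.04,"| turn",np.degrees((C.inv()*T).as_rotvec())/4,"| shift if after turn",T.inv().apply(d)/.04)
E
python3 - <<'E'
from h import *
go(.47,-.12,.25,-1)
Z=dict(key_a=.008,pen=.012,key_tray=.012,pen_tray=.012,stamp_dish=.012)
get_image("scene")
for n,z in Z.items():
    for d in cut_out(n,"scene"):
        if d["conf"]<.4: continue
        c,wh,a,w=rect(d["pixels"],z,"scene")
        print(n,round(d["conf"],2),np.round(d["uv"]),c,wh,round(a,1))
E
```

```text
now [ 0.2832 -0.585   0.2483] phi 25.8 w 0.996 ff 0.0 t 0.55
shift first, then turn: [ 9.2678 -8.4305 -0.0413] | turn [-0.001  -0.0007  6.7066] | shift if after turn [  4.4658 -11.7056  -0.0423]
key_a 0.7 [268. 232.] [ 0.4468 -0.0639] [97.6421 30.0384] -22.7
key_a 0.63 [224. 256.] [ 0.4811 -0.1822] [100.7443  29.6504] -3.1
pen 0.56 [323. 216.] [0.4446 0.0572] [125.5863  22.908 ] 23.2
key_tray 0.86 [351. 294.] [0.6685 0.0138] [175.4746 144.5013] 74.9
pen_tray 0.91 [455. 192.] [0.4916 0.3696] [173.987   92.6879] 19.4
stamp_dish 0.84 [134. 292.] [ 0.5018 -0.3621] [110.6596 108.6185] 36.5
```

servo_tool(targets=".713 -.648 0 0 0 0 1;.713 -.648 0 0 0 0 1;.713 -.648 0 0 0 0 1;.713 -.648 0 0 0 0 1;.713 -.648 0 0 0 0 1;.713 -.648 0 0 0 0 1;.713 -.648 0 0 0 0 1;.713 -.648 0 0 0 0 1;.713 -.648 0 0 0 0 1;.713 -.648 0 0 0 0 1;.713 -.648 0 0 0 0 1;.713 -.648 0 0 0 0 1;.713 -.648 0 0 0 0 1;0 0 0 0 0 .96 1;0 0 0 0 0 .96 1;0 0 0 0 0 .96 1;0 0 0 0 0 .96 1;0 0 0 0 0 .96 1;0 0 0 0 0 .96 1;0 0 0 0 0 .96 1", grip_force=50)

```text
t: 2.52
ee_pos: [0.4703, -0.1202, 0.2485]
ee_rot: [3.141, -0.034, 0.001]
force: [-0.6, 0.7, -0.1]
width: 1.001
finger_force: 0.0
```

```bash
cat > look.py <<'E'
from h import *
import sys
def look(name,Z,thr=.35):
    s=state();im=get_image("wrist");cv2.imwrite(f"pics/{name}.png",im[:,:,::-1])
    for n,z in Z.items():
        for d in cut_out(n,"wrist"):
            if d["conf"]<thr: continue
            c,wh,a,w=rect(d["pixels"],z,"wrist",s)
            print(n,round(d["conf"],2),np.round(d["uv"]),c,wh,round(a,1),"mean",w.mean(0))
E
python3 -c "
from look import *
look('w1',dict(key_a=.008,pen=.012,stamp=0,key_tray=.012))
go(.461,-.1785,.06,-1)"
```

```text
key_a 0.95 [373. 207.] [ 0.4824 -0.1797] [90.3494 28.439 ] 1.0 mean [ 0.4748 -0.1791]
key_a 0.7 [264. 238.] [ 0.4496 -0.062 ] [93.5212 28.369 ] -23.3 mean [ 0.4433 -0.0592]
pen 0.83 [155. 230.] [0.4476 0.0596] [126.0309  16.5097] 22.9 mean [0.4463 0.059 ]
stamp 0.92 [ 34. 221.] [0.459  0.2005] [92.1789 39.0195] -76.4 mean [0.4586 0.1966]
stamp 0.92 [203. 161.] [ 0.5209 -0.0024] [56.0993 37.3646] -65.9 mean [ 0.5222 -0.0028]
stamp 0.86 [341. 292.] [ 0.3605 -0.1464] [69.5212 39.2166] 0.9 mean [ 0.3618 -0.1481]
key_tray 0.81 [169.  37.] [0.6406 0.0214] [177.6439  85.949 ] 76.0 mean [0.6317 0.0151]
now [ 0.4702 -0.1202  0.2484] phi -0.9 w 1.000 ff 0.0 t 2.7667
shift first, then turn: [-0.2078  1.4614  4.7101] | turn [ 0.0003 -0.0039  0.0133] | shift if after turn [-0.2052  1.4617  4.7101]
```

View pics/w1.png

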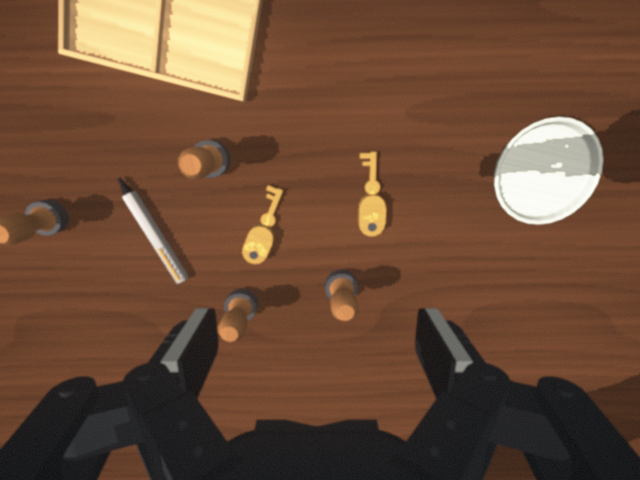

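servo_tool(targets="-.04 .246 .743 0 0 0 .2;-.04 .246 .743 0 0 0 .2;-.04 .246 .743 0 0 0 .2;-.04 .246 .743 0 0 0 .2;-.04 .246 .743 0 0 0 .2;-.04 .246 .743 0 0 0 .2;0 0 .3 0 0 0 .2;0 0 .3 0 0 0 .2;0 0 .3 0 0 0 .2;0 0 .3 0 0 0 .2;0 0 0 0 0 0 .2")

```text
t: 3.68
ee_pos: [0.4586, -0.1788, 0.0202]
ee_rot: [-3.14, 0.028, 0.004]
force: [-0.5, 0.4, 0.3]
width: 0.602
finger_force: 0.0
```

```bash
python3 -c "
from look import *
look('w2',dict(key_a=.008))
go(.4605,-.1792,.02,-.5)"
```

```text
key_a 0.71 [318. 292.] [ 0.4809 -0.1802] [92.5295 29.0231] -1.2 mean [ 0.4757 -0.1792]
key_a 0.57 [ 70. 355.] [ 0.4488 -0.0636] [98.7273 33.3851] -26.6 mean [ 0.4456 -0.0613]
now [ 0.4594 -0.1791  0.0218] phi -1.0 w 0.600 ff 0.0 t 3.7833
shift first, then turn: [0.0285 0.0027 0.0461] | turn [-0.0068  0.0084 -0.1311] | shift if after turn [0.0285 0.003  0.0461]
```

View pics/w2.png

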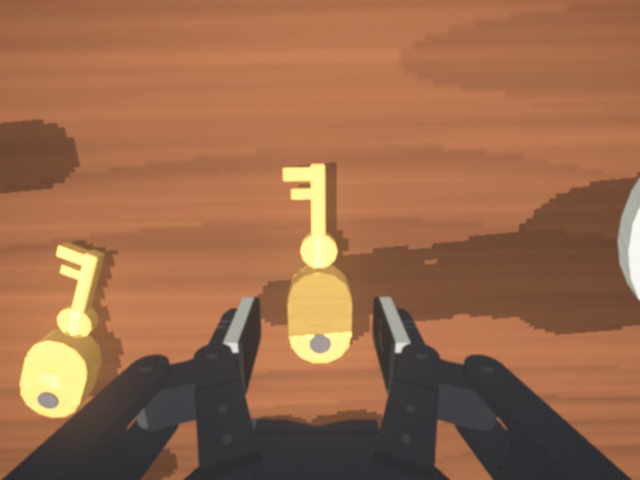

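servo_tool(targets=".02 0 .1 0 0 0 .2;0 0 0 0 0 0 0;0 0 0 0 0 0 -.4;0 0 0 0 0 0 -1;0 0 0 0 0 0 -1;0 0 0 0 0 0 -1;0 0 0 0 0 0 -1;0 0 0 0 0 0 -1", grip_force=60)

```text
t: 4.45
ee_pos: [0.4607, -0.1792, 0.0188]
ee_rot: [3.141, -0.029, 0.002]
force: [-0.8, 0.5, 6.6]
width: 0.308
finger_force: 59.7
```

servo_tool(targets="0 0 -.25 0 0 0 -1;0 0 -.25 0 0 0 -1;0 0 -.25 0 0 0 -1;0 0 -.25 0 0 0 -1;0 0 0 0 0 0 -1")

```text
t: 4.87
ee_pos: [0.4615, -0.1796, 0.0603]
ee_rot: [3.14, -0.029, 0.006]
force: [-0.1, -1.1, -1.0]
width: 0.308
finger_force: 59.3
```

```bash
python3 -c "
from look import *
look('w3',dict(key_a=.048))
go(.633,-.019,.06,-15)"
```

```text
key_a 0.78 [315. 299.] [ 0.4815 -0.1794] [93.3723 27.5449] -0.9 mean [ 0.4766 -0.1788]
key_a 0.61 [113. 318.] [ 0.4704 -0.0894] [74.8482 24.4289] -25.4 mean [ 0.4668 -0.0876]
now [ 0.4608 -0.1792  0.0588] phi -1.0 w 0.307 ff 59.2 t 4.9667
shift first, then turn: [ 4.232  -4.083  -0.0258] | turn [ 0.0045 -0.0234  3.4892] | shift if after turn [ 3.1223 -4.9832 -0.0305]
```

View pics/w3.png

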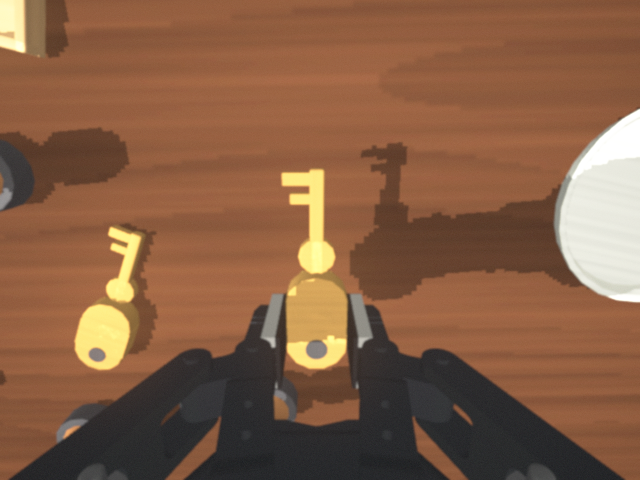

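servo_tool(targets=".3 -.3 0 0 0 0 -1;.423 -.408 0 0 0 0 -1;.423 -.408 0 0 0 0 -1;.423 -.408 0 0 0 0 -1;.423 -.408 0 0 0 0 -1;.423 -.408 0 0 0 0 -1;.423 -.408 0 0 0 0 -1;.423 -.408 0 0 0 0 -1;.423 -.408 0 0 0 0 -1;.423 -.408 0 0 0 0 -1;.123 -.108 0 0 0 0 -1;0 0 0 0 0 .6 -1;0 0 0 0 0 .97 -1;0 0 0 0 0 .97 -1;0 0 0 0 0 .95 -1;0 0 0 0 0 0 -1;0 0 0 0 0 0 -1")

```text
t: 6.38
ee_pos: [0.6317, -0.0193, 0.0574]
ee_rot: [3.114, -0.408, -0.002]
force: [-0.3, 0.0, -1.5]
width: 0.307
finger_force: 59.2
```

```bash
python3 -c "
from look import *
look('w4',dict(key_a=.05,key_tray=.012))
go(.633,-.019,.023,-15)"
```

```text
key_a 0.9 [317. 297.] [ 0.6531 -0.0244] [90.2008 26.3143] -14.9 mean [ 0.6488 -0.0227]
key_a 0.84 [446. 467.] [ 0.5344 -0.0624] [23.5382  7.5113] 0.6 mean [ 0.5332 -0.0623]
key_tray 0.93 [210. 209.] [0.6658 0.0164] [174.3796 134.2878] 75.1 mean [0.6814 0.0192]
now [ 0.6321 -0.0192  0.0578] phi -15.0 w 0.305 ff 59.2 t 6.5333
shift first, then turn: [ 0.0202 -0.0109  0.8697] | turn [0.0012 0.0077 0.011 ] | shift if after turn [ 0.0197 -0.0108  0.8697]
```

View pics/w4.png

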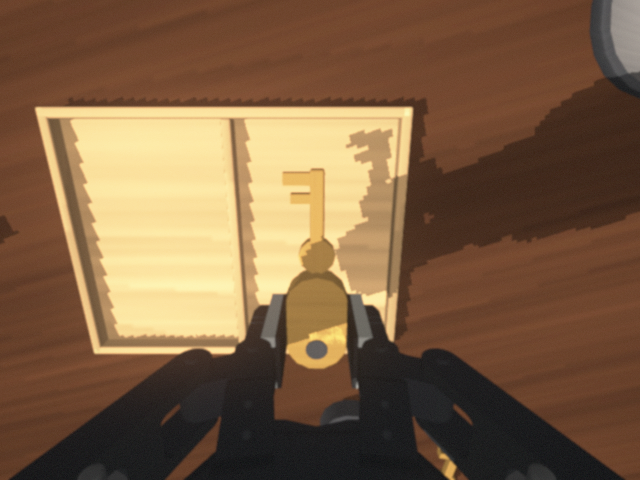

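servo_tool(targets="0 0 .3 0 0 0 -1;0 0 .25 0 0 0 -1;0 0 .15 0 0 0 -1;0 0 .1 0 0 0 -1;0 0 .05 0 0 0 -1;0 0 0 0 0 0 -1")

```text
t: 7.03
ee_pos: [0.632, -0.0191, 0.0234]
ee_rot: [3.115, -0.41, -0.002]
force: [0.1, 0.5, -1.3]
width: 0.305
finger_force: 59.3
```

servo_tool(targets="0 0 .025 0 0 0 -1;0 0 0 0 0 0 -1")

```text
t: 7.2
ee_pos: [0.6327, -0.019, 0.023]
ee_rot: [-3.115, 0.41, -0.001]
force: [0.3, -0.2, -1.6]
width: 0.305
finger_force: 59.3
```

servo_tool(targets="0 0 .025 0 0 0 -1;0 0 0 0 0 0 -1")

```text
t: 7.37
ee_pos: [0.6328, -0.019, 0.0228]
ee_rot: [-3.114, 0.41, -0.001]
force: [-0.1, 0.8, 4.6]
width: 0.305
finger_force: 59.8
```

servo_tool(targets="0 0 0 0 0 0 -.2;0 0 0 0 0 0 -.05;0 0 0 0 0 0 -.05;0 0 -.1 0 0 0 -.05;0 0 -.3 0 0 0 -.05;0 0 -.6 0 0 0 0;0 0 -1 0 0 0 .2;0 0 -1 0 0 0 .2")

```text
t: 8.03
ee_pos: [0.6315, -0.0191, 0.1432]
ee_rot: [3.114, -0.411, -0.003]
force: [0.5, 0.6, 0.1]
width: 0.601
finger_force: 0.0
```

```bash
python3 -c "
from look import *
look('w5',dict(key_a=.008,key_tray=.012))
get_image('top')
for d in cut_out('key_a','top'):
  print(d['conf'],d['uv'],rect(d['pixels'],.009,'top')[:3])
go(.43,-.0543,.07,-24)"
```

```text
key_a 0.75 [315. 223.] [ 0.6525 -0.0243] [93.3327 28.7569] -16.0 mean [ 0.6471 -0.0217]
key_tray 0.85 [252. 196.] [0.6662 0.0164] [174.9118 134.088 ] 75.0 mean [0.6729 0.0175]
0.73 [344.6, 287.5] (array([ 0.4497, -0.0639]), array([87.9234, 26.9167]), -26.173782348632812)
now [ 0.6323 -0.0188  0.1428] phi -15.0 w 0.597 ff 0.0 t 8.2833
shift first, then turn: [-4.6574  2.1672  1.8158] | turn [-0.0083 -0.0086  2.2485] | shift if after turn [-4.2603  2.8676  1.8199]
```

servo_tool(targets="-.3 .14 0 0 0 0 .2;-.582 .271 0 0 0 0 .2;-.582 .271 0 0 0 0 .2;-.582 .271 0 0 0 0 .2;-.582 .271 0 0 0 0 .2;-.582 .271 0 0 0 0 .2;-.582 .271 0 0 0 0 .2;-.582 .271 0 0 0 0 .2;-.282 .13 0 0 0 0 .2;0 0 0 0 0 .75 .2;0 0 0 0 0 .75 .2;0 0 .4 0 0 .75 .2;0 0 .6 0 0 0 .2;0 0 .6 0 0 0 .2;0 0 .5 0 0 0 .2;0 0 .2 0 0 0 .2;0 0 0 0 0 0 .2")

```text
t: 9.7
ee_pos: [0.4278, -0.0535, 0.0533]
ee_rot: [-3.072, 0.654, 0.011]
force: [-0.5, -0.8, -0.3]
width: 0.602
finger_force: 0.0
```

```bash
python3 -c "
from look import *
look('w6',dict(key_a=.008))
go(.43,-.0543,.0181,-24)"
```

```text
key_a 0.95 [317. 267.] [ 0.4482 -0.0628] [92.3916 28.515 ] -25.4 mean [ 0.4431 -0.0594]
now [ 0.429  -0.0536  0.055 ] phi -24.0 w 0.602 ff 0.0 t 9.8
shift first, then turn: [0.0342 0.0064 0.9227] | turn [-0.0105  0.0588 -0.0041] | shift if after turn [0.0304 0.0057 0.9229]
```

servo_tool(targets=".02 0 .3 0 0 .25 .2;0 0 .3 0 0 0 .2;0 0 .2 0 0 0 .2;0 0 .05 0 0 0 .2;0 0 0 0 0 0 .2;0 0 0 0 0 0 .2")

```text
t: 10.3
ee_pos: [0.4322, -0.054, 0.0235]
ee_rot: [-3.064, 0.682, 0.004]
force: [-0.1, 0.7, 0.5]
width: 0.6
finger_force: 0.0
```

servo_tool(targets="-.05 0 .1 0 0 0 .2;0 0 0 0 0 0 0;0 0 0 0 0 0 0")

```text
t: 10.55
ee_pos: [0.4319, -0.0534, 0.0209]
ee_rot: [-3.065, 0.681, 0.01]
force: [-0.5, 0.4, 0.8]
width: 0.498
finger_force: 0.0
```

servo_tool(targets="-.05 0 .05 0 0 0 0;0 0 0 0 0 0 -.4;0 0 0 0 0 0 -1;0 0 0 0 0 0 -1;0 0 0 0 0 0 -1;0 0 0 0 0 0 -1;0 0 0 0 0 0 -1")

```text
t: 11.13
ee_pos: [0.4307, -0.0527, 0.0201]
ee_rot: [-3.065, 0.681, 0.014]
force: [-0.9, -0.1, 5.2]
width: 0.305
finger_force: 59.3
```

servo_tool(targets="0 0 -.25 0 0 0 -1;0 0 -.25 0 0 0 -1;0 0 -.25 0 0 0 -1;0 0 -.25 0 0 0 -1;0 0 0 0 0 0 -1")

```text
t: 11.55
ee_pos: [0.4318, -0.0529, 0.0608]
ee_rot: [-3.066, 0.679, 0.012]
force: [-0.3, 0.2, -1.8]
width: 0.304
finger_force: 59.5
```

```bash
python3 -c "
from look import *
look('w7',dict(key_a=.048))
go(.655,.0625,.06,-15)"
```

```text
key_a 0.71 [314. 292.] [ 0.4502 -0.0605] [92.9245 27.2195] -24.5 mean [ 0.4459 -0.0581]
now [ 0.4313 -0.0526  0.0597] phi -25.0 w 0.307 ff 59.5 t 11.65
shift first, then turn: [ 3.8533 -4.9699 -0.0455] | turn [-0.0054  0.1306 -2.4945] | shift if after turn [ 4.6564 -4.227  -0.0083]
```

View pics/w7.png

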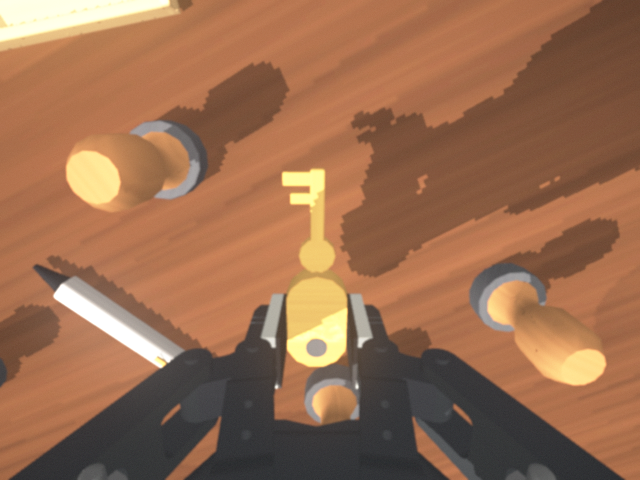

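servo_tool(targets="0 0 -.5 0 0 0 -1;0 0 -.9 0 0 0 -1;0 0 -.9 0 0 0 -1;0 0 -.4 0 0 0 -1;.2 -.26 0 0 .04 0 -1;.42 -.54 0 0 .04 0 -1;.482 -.621 0 0 .05 0 -1;.482 -.621 0 0 0 0 -1;.482 -.621 0 0 0 0 -1;.482 -.621 0 0 0 0 -1;.482 -.621 0 0 0 0 -1;.482 -.621 0 0 0 0 -1;.344 -.446 0 0 0 0 -1;0 0 0 0 0 -.8 -1;0 0 0 0 0 -.9 -1;0 0 .3 0 0 -.8 -1;0 0 .9 0 0 0 -1;0 0 .9 0 0 0 -1;0 0 .5 0 0 0 -1;0 0 0 0 0 0 -1")

```text
t: 13.32
ee_pos: [0.6513, 0.0633, 0.0555]
ee_rot: [-3.115, 0.411, 0.02]
force: [-1.1, 1.6, -2.0]
width: 0.307
finger_force: 59.5
```

```bash
python3 -c "
from look import *
look('w8',dict(key_a=.05,key_tray=.012))
go(.655,.0625,.023,-15)"
```

```text
key_a 0.91 [478. 260.] [ 0.671  -0.0085] [70.9473 26.057 ] -14.7 mean [ 0.6674 -0.0066]
key_a 0.88 [315. 293.] [0.674  0.0579] [88.0626 25.8425] -15.1 mean [0.6698 0.0595]
key_tray 0.75 [408. 200.] [0.6659 0.0167] [174.6152 134.0188] 75.0 mean [0.681  0.0093]
now [0.6565 0.0616 0.063 ] phi -15.0 w 0.305 ff 59.6 t 13.4667
shift first, then turn: [-0.0417 -0.0128  1.0001] | turn [ 0.004   0.0043 -0.007 ] | shift if after turn [-0.042  -0.0126  1.    ]
```

servo_tool(targets="-.03 0 .3 0 0 0 -1;0 0 .3 0 0 0 -1;0 0 .2 0 0 0 -1;0 0 .1 0 0 0 -1;0 0 0 0 0 0 -1;0 0 0 0 0 0 -1")

```text
t: 13.97
ee_pos: [0.6547, 0.062, 0.0271]
ee_rot: [3.114, -0.41, -0.001]
force: [0.2, -0.4, -1.7]
width: 0.304
finger_force: 59.6
```

servo_tool(targets="0 0 .04 0 0 0 -1;0 0 .02 0 0 0 -1;0 0 0 0 0 0 -1")

```text
t: 14.22
ee_pos: [0.6549, 0.0621, 0.0251]
ee_rot: [3.114, -0.41, -0.0]
force: [0.6, -0.6, -1.3]
width: 0.311
finger_force: 59.6
```

servo_tool(targets="0 0 .035 0 0 0 -1;0 0 0 0 0 0 -1")

```text
t: 14.38
ee_pos: [0.6552, 0.0621, 0.0243]
ee_rot: [-3.115, 0.41, -0.0]
force: [-0.9, 0.1, 2.7]
width: 0.303
finger_force: 60.0
```

servo_tool(targets="0 0 0 0 0 0 -.2;0 0 0 0 0 0 -.05;0 0 0 0 0 0 -.05;0 0 -.1 0 0 0 -.05;0 0 -.3 0 0 0 -.05;0 0 -.6 0 0 0 -.05;0 0 -1 0 0 0 -.2;0 0 -.9 0 0 0 -.2;0 0 0 0 0 0 -.2")

```text
t: 15.13
ee_pos: [0.6596, 0.0607, 0.1482]
ee_rot: [-3.114, 0.411, -0.02]
force: [1.1, -0.8, 0.2]
width: 0.401
finger_force: 0.0
```

```bash
python3 -c "
from look import *
look('w9',dict(key_a=.008))
go(.446,.060,.14,23)"
```

```text
key_a 0.89 [315. 232.] [0.6752 0.0572] [90.7305 29.6553] -16.3 mean [0.6683 0.0595]
key_a 0.69 [424. 233.] [ 0.6523 -0.0231] [93.3158 32.7647] -12.0 mean [ 0.6458 -0.0219]
now [0.6561 0.062  0.1423] phi -15.0 w 0.398 ff 0.0 t 15.2333
shift first, then turn: [-5.0616  1.4088  0.0378] | turn [-0.0002 -0.0564 -9.5014] | shift if after turn [-4.8555 -2.0065  0.0581]
```

servo_tool(targets="-.25 .07 0 0 0 0 0;-.6 .167 0 0 0 0 0;-.6 .167 0 0 0 0 0;-.6 .167 0 0 0 0 0;-.6 .167 0 0 0 0 0;-.6 .167 0 0 0 0 0;-.6 .167 0 0 0 0 0;-.6 .167 0 0 0 0 0;-.6 .167 0 0 0 0 0;-.6 .167 0 0 0 -.5 0;0 0 0 0 0 -1 0;0 0 0 0 0 -1 0;0 0 0 0 0 -1 0;0 0 0 0 0 -1 0;0 0 0 0 0 -1 0;0 0 0 0 0 -1 0;0 0 0 0 0 -1 0;0 0 0 0 0 -1 0;0 0 0 0 0 -1 0;0 0 0 0 0 0 0")

```text
t: 16.9
ee_pos: [0.4194, 0.0599, 0.1391]
ee_rot: [-3.078, -0.629, 0.004]
force: [1.0, 0.2, 0.4]
width: 0.503
finger_force: 0.0
```

```bash
python3 -c "
from look import *
look('w10',dict(pen=.012,stamp=0))
go(.446,.060,.055,23)"
```

```text
pen 0.62 [329. 198.] [0.4464 0.0632] [128.0271  12.2556] 22.7 mean [0.4476 0.0638]
stamp 0.79 [479. 151.] [ 0.5287 -0.0257] [68.1046 38.963 ] -71.3 mean [ 0.5279 -0.0255]
stamp 0.67 [527. 376.] [ 0.3646 -0.1864] [117.8559  28.1349] 69.2 mean [ 0.367  -0.1757]
stamp 0.66 [180. 116.] [0.4616 0.1862] [61.6193 39.1122] -72.5 mean [0.4614 0.186 ]
stamp 0.48 [361. 342.] [ 0.3245 -0.0298] [72.0779  6.5018] 36.9 mean [ 0.3408 -0.0175]
now [0.4198 0.0598 0.1393] phi 22.9 w 0.496 ff 0.0 t 17.05
shift first, then turn: [0.6089 0.2509 2.1069] | turn [-0.0039  0.0248 -0.0294] | shift if after turn [0.6047 0.2516 2.108 ]
```

View pics/w10.png

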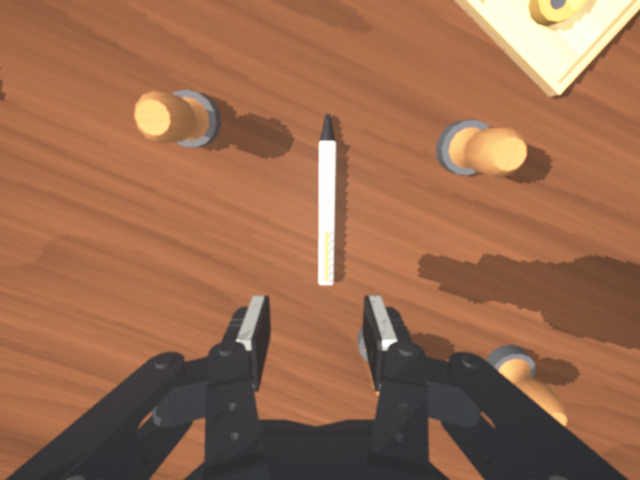

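servo_tool(targets=".155 .052 .3 0 0 0 -.1;.155 .052 .6 0 0 0 -.2;.155 .052 .6 0 0 0 -.3;.155 .054 .6 0 0 0 -.3;0 0 .4 0 0 0 -.3;0 0 .2 0 0 0 -.3;0 0 .1 0 0 0 -.3;0 0 0 0 0 0 -.3;0 0 0 0 0 0 -.3")

```text
t: 17.8
ee_pos: [0.446, 0.0616, 0.0273]
ee_rot: [3.078, 0.625, -0.003]
force: [-0.5, -0.4, 0.1]
width: 0.352
finger_force: 0.0
```

```bash
python3 -c "
from look import *
look('w11',dict(pen=.012))
go(.446,.0618,.0235,23)"
```

```text
pen 0.84 [314. 296.] [0.4468 0.0633] [129.4117  12.7758] 23.0 mean [0.4502 0.0648]
now [0.4464 0.0618 0.0279] phi 23.0 w 0.351 ff 0.0 t 17.9
shift first, then turn: [-0.0105 -0.0032  0.1097] | turn [ 0.0036  0.0052 -0.0047] | shift if after turn [-0.0106 -0.0032  0.1097]
```

servo_tool(targets="0 0 .1 0 0 0 -.3;0 0 0 0 0 0 -1;0 0 0 0 0 0 -1;0 0 0 0 0 0 -1;0 0 0 0 0 0 -1;0 0 0 0 0 0 -1")

```text
t: 18.4
ee_pos: [0.4464, 0.0619, 0.0241]
ee_rot: [-3.078, -0.626, 0.0]
force: [-0.5, 0.3, 6.8]
width: 0.114
finger_force: 59.2
```

servo_tool(targets="0 0 -.25 0 0 0 -1;0 0 -.25 0 0 0 -1;0 0 -.25 0 0 0 -1;0 0 -.15 0 0 0 -1;0 0 0 0 0 0 -1")

```text
t: 18.82
ee_pos: [0.447, 0.0619, 0.0605]
ee_rot: [3.078, 0.627, 0.002]
force: [0.2, 0.6, -0.3]
width: 0.113
finger_force: 58.7
```

```bash
python3 -c "
from look import *
look('w12',dict(pen=.048))
go(.489,.372,.06,20)"
```

```text
pen 0.67 [316. 291.] [0.4486 0.0627] [127.8253  12.2726] 23.1 mean [0.453  0.0645]
now [0.4464 0.062  0.0596] phi 23.0 w 0.112 ff 58.7 t 18.9167
shift first, then turn: [ 4.0104 -6.7181 -0.0119] | turn [0.0016 0.0046 0.7532] | shift if after turn [ 3.6517 -6.9196 -0.0099]
```

View pics/w12.png

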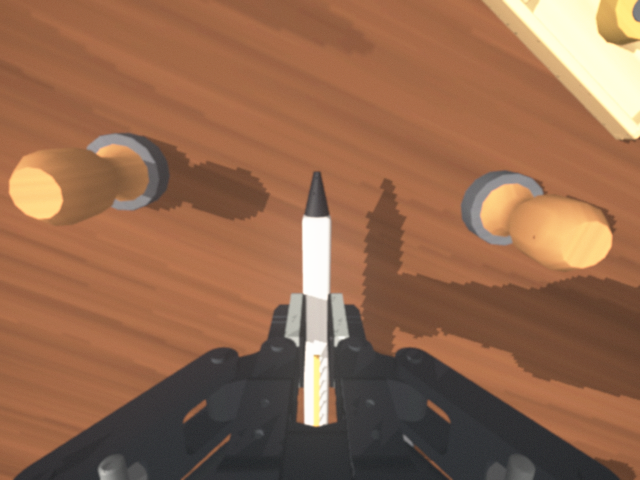

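servo_tool(targets="0 0 -.4 0 0 0 -1;0 0 -.8 0 0 0 -1;0 0 -.8 0 0 0 -1;0 0 -.4 0 0 0 -1;.16 -.27 0 0 0 0 -1;.385 -.645 0 0 0 0 -1;.385 -.645 0 0 0 0 -1;.385 -.645 0 0 0 0 -1;.385 -.645 0 0 0 0 -1;.385 -.645 0 0 0 0 -1;.385 -.645 0 0 0 0 -1;.385 -.645 0 0 0 0 -1;.385 -.645 0 0 0 0 -1;.385 -.645 0 0 0 0 -1;.385 -.645 0 0 0 0 -1;0 0 .4 0 0 .38 -1;0 0 .7 0 0 .37 -1;0 0 .7 0 0 0 -1;0 0 .4 0 0 0 -1;0 0 0 0 0 0 -1")

```text
t: 20.58
ee_pos: [0.4859, 0.3705, 0.0628]
ee_rot: [3.091, 0.545, -0.013]
force: [-0.5, -0.4, -0.1]
width: 0.11
finger_force: 58.7
```

```bash
python3 -c "
from look import *
look('w13',dict(pen=.055,pen_tray=.012))
go(.489,.372,.028,20)"
```

```text
pen 0.98 [318. 291.] [0.4898 0.372 ] [124.1317  11.6273] 19.8 mean [0.4943 0.3736]
pen_tray 0.92 [297. 202.] [0.4887 0.3759] [164.0891  74.4132] 19.6 mean [0.5211 0.3889]
now [0.4896 0.3717 0.0679] phi 20.0 w 0.109 ff 58.8 t 20.7333
shift first, then turn: [-0.0111 -0.0133  0.9968] | turn [ 0.004   0.0011 -0.0097] | shift if after turn [-0.0112 -0.013   0.9968]
```

View pics/w13.png

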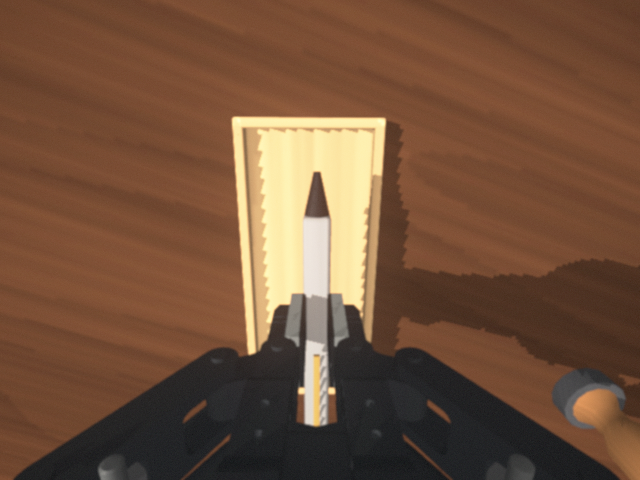

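servo_tool(targets="0 -.04 .3 0 0 0 -1;0 0 .3 0 0 0 -1;0 0 .2 0 0 0 -1;0 0 .1 0 0 0 -1;0 0 0 0 0 0 -1;0 0 0 0 0 0 -1")

```text
t: 21.23
ee_pos: [0.4884, 0.3732, 0.0313]
ee_rot: [3.093, 0.545, -0.002]
force: [0.0, 0.3, -1.0]
width: 0.109
finger_force: 58.8
```

servo_tool(targets="0 0 .05 0 0 0 -1;0 0 0 0 0 0 -1")

```text
t: 21.4
ee_pos: [0.4886, 0.3734, 0.0296]
ee_rot: [3.094, 0.545, -0.0]
force: [0.8, -0.3, -0.0]
width: 0.107
finger_force: 58.7
```

servo_tool(targets="0 0 .04 0 0 0 -1;0 0 0 0 0 0 -1")

```text
t: 21.57
ee_pos: [0.4888, 0.3736, 0.0283]
ee_rot: [-3.094, -0.545, -0.0]
force: [-0.2, -0.2, -0.1]
width: 0.112
finger_force: 58.9
```

servo_tool(targets="0 0 .03 0 0 0 -1;0 0 0 0 0 0 -1")

```text
t: 21.73
ee_pos: [0.4888, 0.3735, 0.0282]
ee_rot: [-3.093, -0.545, 0.0]
force: [-2.4, -1.2, 10.1]
width: 0.109
finger_force: 60.0
```

servo_tool(targets="0 0 -.02 0 0 0 -.6;0 0 0 0 0 0 -.5;0 0 0 0 0 0 -.45;0 0 0 0 0 0 -.45;0 0 -.1 0 0 0 -.45;0 0 -.3 0 0 0 -.45;0 0 -.8 0 0 0 -.45;0 0 -1 0 0 0 -.3;0 0 -1 0 0 0 0;0 0 -.5 0 0 0 .3;0 0 0 0 0 0 .5")

```text
t: 22.65
ee_pos: [0.4917, 0.3743, 0.1819]
ee_rot: [-3.09, -0.544, -0.013]
force: [0.4, -0.2, 0.1]
width: 0.745
finger_force: 0.0
```

```bash
python3 -c "
from look import *
look('w14',dict(pen=.016,pen_tray=.012))
for n in('top','scene'):
  get_image(n)
  for d in cut_out('stamp',n):
    if d['conf']<.3: continue
    w=rect(d['pixels'],0,n)[3]; print(n,d['conf'],d['uv'],toplane(d['uv'],.034,n))
go(.465,.178,.17,20)"
```

```text
pen 0.95 [317. 227.] [0.4897 0.3742] [128.8642  12.7566] 19.7 mean [0.4906 0.3743]
pen_tray 0.67 [308. 213.] [0.4889 0.3754] [164.3165  74.5655] 19.7 mean [0.496  0.3787]
top 0.93 [222.6, 268.1] [[0.4682 0.1728]]
top 0.9 [391.9, 323.0] [[ 0.3731 -0.1404]]
top 0.83 [321.3, 239.8] [[ 0.5233 -0.01  ]]
top 0.59 [330.5, 333.7] [[ 0.3523 -0.0291]]
scene 0.96 [308.5, 241.4] [[ 0.5262 -0.0131]]
scene 0.83 [221.3, 218.0] [[ 0.3814 -0.1498]]
scene 0.81 [266.4, 199.3] [[ 0.3604 -0.0386]]
scene 0.71 [371.1, 200.6] [[0.4609 0.1702]]
now [0.4878 0.373  0.1742] phi 20.0 w 0.752 ff 0.0 t 23.0
shift first, then turn: [-2.2008  4.3872  0.1158] | turn [ 0.0122  0.044  -0.0038] | shift if after turn [-2.2023  4.3867  0.1053]
```

servo_tool(targets="-.11 .22 0 0 0 0 1;-.22 .44 0 0 0 0 1;-.22 .44 0 0 .04 0 1;-.22 .44 0 0 0 0 1;-.22 .44 0 0 0 0 1;-.22 .44 0 0 0 0 1;-.22 .44 0 0 0 0 1;-.22 .44 0 0 0 0 1;-.22 .44 0 0 0 0 1;-.22 .44 0 0 0 0 1;-.11 .34 0 0 0 0 1;0 0 0 0 0 0 1;0 0 0 0 0 0 1")

```text
t: 24.08
ee_pos: [0.4675, 0.1725, 0.1753]
ee_rot: [-3.094, -0.542, -0.002]
force: [0.1, 0.0, -0.7]
width: 1.003
finger_force: 0.0
```

```bash
cat > fit.py <<'E'
from h import *
from scipy.optimize import minimize
t=np.linspace(0,2*np.pi,40)
ring=lambda r,z:np.c_[r*np.cos(t),r*np.sin(t),0*t+z]
PARTS=[(19,0,19,14),(19,14,9,20),(9,20,9,36),(9,36,14,42),(14,42,14,60),(14,60,11,68)]
def sil(x,y,z0,n,s):
    m=np.zeros((480,640),np.uint8)
    for a,b,c,d in PARTS:
        P=np.r_[ring(a/1e3,b/1e3),ring(c/1e3,d/1e3)]+[x,y,z0]
        cv2.fillConvexPoly(m,cv2.convexHull(np.round(project(P,n,s)*16).astype(np.int32)),1,shift=4)
    return m>0
def fit(n,guess,z0=0):
    s=state();get_image(n);best=None
    for d in cut_out("stamp",n):
        p=toplane(d["uv"],z0+.034,n,s)[0]
        if d["conf"]>.2 and np.hypot(*(p-guess))<.05:
            f=lambda q:1-(lambda m:(m&d["pixels"]).sum()/(m|d["pixels"]).sum())(sil(*(q/100),z0,n,s))
            r=minimize(f,np.array(guess)*100,method="Nelder-Mead",options=dict(initial_simplex=(np.array(guess)+[[0,0],[.02,0],[0,.02]])*100))
            print(n,round(d["conf"],2),"xy",r.x/100,"IoU %.2f"%(1-r.fun))
E
python3 -c "
from fit import *
for n in('top','scene','wrist'): fit(n,(.465,.173))
go(.465,.173,.1,20)"
```

```text
top 0.75 xy [0.4646 0.1726] IoU 0.78
scene 0.88 xy [0.4616 0.1757] IoU 0.86
wrist 0.68 xy [0.4656 0.1748] IoU 0.94
now [0.4675 0.1743 0.1752] phi 20.1 w 0.997 ff 0.0 t 24.3833
shift first, then turn: [-0.0739  0.009   1.8799] | turn [-0.0006 -0.0279  0.0209] | shift if after turn [-0.0703  0.0091  1.88  ]
```

servo_tool(targets="-.05 0 .3 0 -.02 0 1;0 0 .6 0 0 0 1;0 0 .6 0 0 0 1;0 0 .6 0 0 0 1;0 0 .5 0 0 0 1;0 0 .3 0 0 0 1;0 0 .2 0 0 0 1;0 0 .05 0 0 0 1;0 0 0 0 0 0 .6;0 0 0 0 0 0 .2;0 0 0 0 0 0 0", grip_force=60)

```text
t: 25.3
ee_pos: [0.4664, 0.1731, 0.0502]
ee_rot: [-3.094, -0.546, -0.004]
force: [-0.2, 0.4, 0.5]
width: 0.604
finger_force: 0.0
```

```bash
python3 -c "
from fit import *
im=get_image('wrist');cv2.imwrite('pics/w15.png',im[:,:,::-1])
go(.465,.1745,.049,20)"
```

```text
now [0.4664 0.173  0.0502] phi 20.0 w 0.516 ff 0.0 t 25.35
shift first, then turn: [-0.0203 -0.046   0.0296] | turn [ 0.001  -0.0327  0.0026] | shift if after turn [-0.0203 -0.046   0.0296]
```

View pics/w15.png

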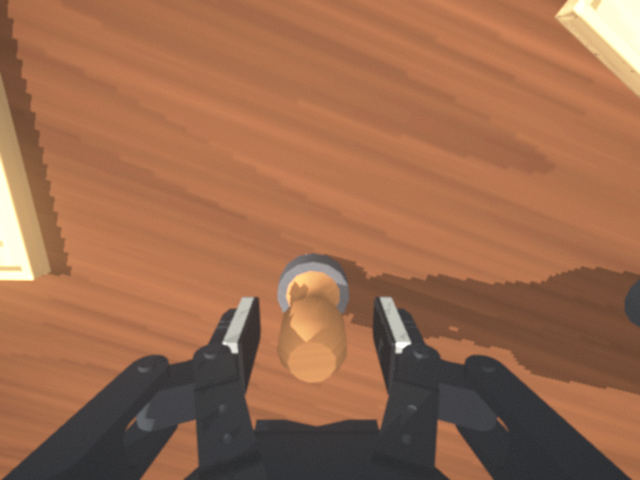

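servo_tool(targets="-.02 -.04 0 0 0 0 0;0 0 0 0 0 0 -.2;0 0 0 0 0 0 -1;0 0 0 0 0 0 -1;0 0 0 0 0 0 -1;0 0 0 0 0 0 -1;0 0 0 0 0 0 -1")

```text
t: 25.93
ee_pos: [0.4646, 0.1742, 0.05]
ee_rot: [-3.093, -0.545, -0.002]
force: [-1.4, -0.0, 5.6]
width: 0.306
finger_force: 58.7
```

servo_tool(targets="0 0 -.25 0 0 0 -1;0 0 -.3 0 0 0 -1;0 0 -.3 0 0 0 -1;0 0 -.15 0 0 0 -1;0 0 0 0 0 0 -1;0 0 0 0 0 0 -1")

```text
t: 26.43
ee_pos: [0.4645, 0.1743, 0.0896]
ee_rot: [-3.093, -0.546, -0.002]
force: [-0.6, 0.3, -2.1]
width: 0.304
finger_force: 59.3
```

```bash
python3 -c "
from fit import *
for n in('scene','wrist'): fit(n,(.465,.1745),.04)
im=get_image('scene');cv2.imwrite('pics/s16.png',cv2.resize(im[80:280,270:470,::-1],None,fx=3,fy=3))
go(.503,-.362,.18,20)"
```

```text
scene 0.54 xy [0.462 0.175] IoU 0.59
wrist 0.82 xy [0.4669 0.1753] IoU 0.87
now [0.4642 0.1739 0.0889] phi 20.0 w 0.305 ff 59.3 t 26.6833
shift first, then turn: [-3.6682 12.9214 -2.275 ] | turn [ 0.0013  0.004  -0.0031] | shift if after turn [-3.6703 12.9204 -2.2773]
```

View pics/s16.png

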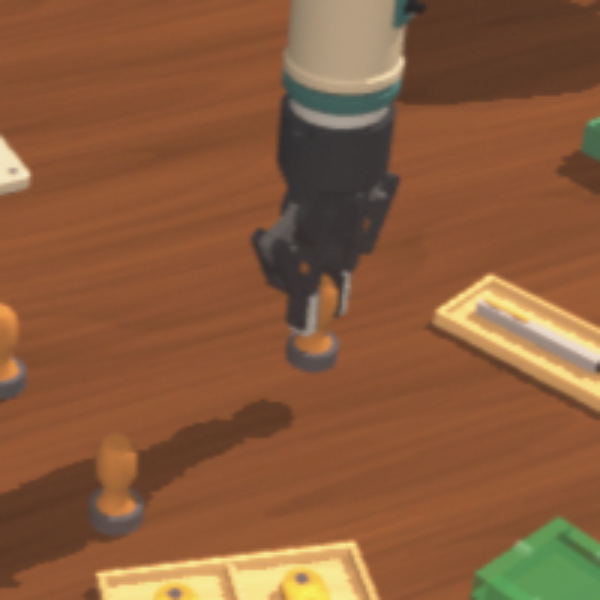

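servo_tool(targets="0 0 -.4 0 0 0 -1;0 0 -.8 0 0 0 -1;0 0 -.7 0 0 0 -1;0 0 -.4 0 0 0 -1;-.08 .28 0 0 0 0 -1;-.14 .5 0 0 0 0 -1;-.18 .62 0 0 0 0 -1;-.18 .62 0 0 0 0 -1;-.18 .62 0 0 0 0 -1;-.18 .62 0 0 0 0 -1;-.18 .62 0 0 0 0 -1;-.18 .62 0 0 0 0 -1;-.18 .62 0 0 0 0 -1;-.18 .62 0 0 0 0 -1;-.18 .62 0 0 0 0 -1;-.18 .62 0 0 0 0 -1;-.18 .62 0 0 0 0 -1;-.18 .62 0 0 0 0 -1;-.18 .62 0 0 0 0 -1;-.18 .62 0 0 0 0 -1")

```text
t: 28.35
ee_pos: [0.4895, -0.2206, 0.1799]
ee_rot: [-3.093, -0.544, 0.002]
force: [0.1, 0.4, -1.8]
width: 0.301
finger_force: 59.4
```

servo_tool(targets="-.18 .62 0 0 0 0 -1;-.18 .62 0 0 0 0 -1;-.18 .62 0 0 0 0 -1;-.18 .62 0 0 0 0 -1;-.16 .54 0 0 0 0 -1;-.08 .28 0 0 0 0 -1;0 0 0 0 0 0 -1;0 0 0 0 0 0 -1")

```text
t: 29.02
ee_pos: [0.4989, -0.3558, 0.1801]
ee_rot: [-3.092, -0.543, 0.001]
force: [-0.0, 0.8, -1.6]
width: 0.308
finger_force: 59.4
```

```bash
python3 -c "
from look import *
look('w17',dict(stamp_dish=.012))
go(.503,-.362,.1,20)"
```

```text
stamp_dish 0.92 [323. 213.] [ 0.5069 -0.3594] [108.4331  98.9283] -75.8 mean [ 0.5098 -0.3582]
now [ 0.4998 -0.3542  0.1805] phi 20.1 w 0.306 ff 59.4 t 29.1167
shift first, then turn: [0.0059 0.2166 2.0113] | turn [-0.0405 -0.0112  0.0167] | shift if after turn [0.0077 0.211  2.0119]
```

View pics/w17.png

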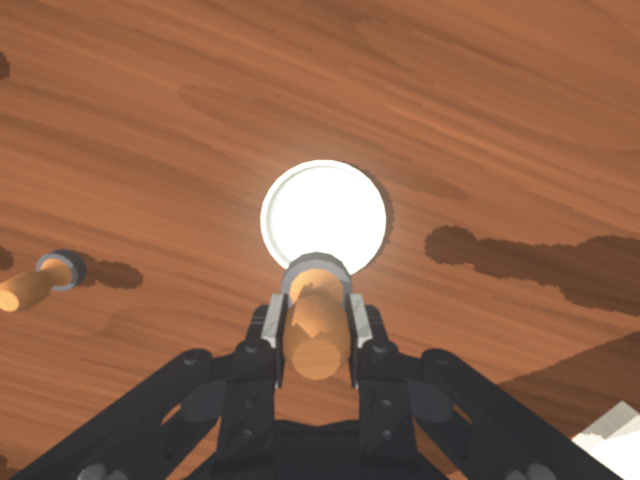

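servo_tool(targets=".01 .1 .3 -.04 0 0 -1;0 .11 .6 0 0 0 -1;0 0 .6 0 0 0 -1;0 0 .6 0 0 0 -1;0 0 .4 0 0 0 -1;0 0 .3 0 0 0 -1;0 0 .1 0 0 0 -1;0 0 0 0 0 0 -1;0 0 0 0 0 0 -1")

```text
t: 29.87
ee_pos: [0.5037, -0.3645, 0.0658]
ee_rot: [3.09, 0.545, 0.003]
force: [0.1, 0.0, -0.3]
width: 0.308
finger_force: 59.4
```

servo_tool(targets="0 0 .05 0 0 0 -1;0 0 .05 0 0 0 -1;0 0 0 0 0 0 -1")

```text
t: 30.12
ee_pos: [0.5036, -0.3644, 0.0618]
ee_rot: [3.091, 0.545, 0.003]
force: [0.2, 0.5, -1.7]
width: 0.306
finger_force: 59.4
```

servo_tool(targets="0 0 .05 0 0 0 -1;0 0 .05 0 0 0 -1;0 0 0 0 0 0 -1")

```text
t: 30.37
ee_pos: [0.5032, -0.3641, 0.057]
ee_rot: [3.092, 0.545, 0.002]
force: [-0.0, 0.2, -2.2]
width: 0.305
finger_force: 59.4
```

servo_tool(targets="0 0 .04 0 0 0 -1;0 0 0 0 0 0 -1;0 0 0 0 0 0 -1")

```text
t: 30.62
ee_pos: [0.5033, -0.3643, 0.0556]
ee_rot: [3.091, 0.545, 0.002]
force: [0.0, 0.2, -1.3]
width: 0.308
finger_force: 59.4
```

servo_tool(targets="0 0 .025 0 0 0 -1;0 0 0 0 0 0 -1;0 0 0 0 0 0 -1")

```text
t: 30.87
ee_pos: [0.5033, -0.3643, 0.0547]
ee_rot: [3.091, 0.545, 0.002]
force: [-0.1, -0.2, -1.4]
width: 0.307
finger_force: 59.4
```

servo_tool(targets="0 0 .025 0 0 0 -1;0 0 0 0 0 0 -1;0 0 0 0 0 0 -1")

```text
t: 31.12
ee_pos: [0.5035, -0.3645, 0.0541]
ee_rot: [3.091, 0.545, 0.003]
force: [0.1, 0.5, 2.0]
width: 0.307
finger_force: 59.6
```

Contact. I'll release slowly, open wide and rise straight up.

servo_tool(targets="0 0 .01 0 0 0 -.3;0 0 0 0 0 0 -.1;0 0 0 0 0 0 .2;0 0 0 0 0 0 .6;0 0 0 0 0 0 1;0 0 0 0 0 0 1;0 0 0 0 0 0 1;0 0 -.3 0 0 0 1;0 0 -.6 0 0 0 1;0 0 -.8 0 0 0 1;0 0 -.8 0 0 0 1;0 0 -.8 0 0 0 1;0 0 -.4 0 0 0 1;0 0 0 0 0 0 1;0 0 0 0 0 0 1")

```text
t: 32.37
ee_pos: [0.5035, -0.3642, 0.203]
ee_rot: [3.09, 0.545, 0.005]
force: [-0.1, 0.3, -0.8]
width: 1.001
finger_force: 0.0
```

```bash
python3 -c "
from fit import *
fit('wrist',(.5033,-.3643),.004);fit('scene',(.5033,-.3643),.004)
im=get_image('scene');cv2.imwrite('pics/s18.png',im[:,:,::-1])
print(state())"
```

```text
wrist 0.86 xy [ 0.5046 -0.3644] IoU 0.92
scene 0.73 xy [ 0.5023 -0.3657] IoU 0.94
{'t': 32.6167, 'joint_positions': array([ 0.1869,  0.733 ,  0.6794,  1.668 , -0.5468,  0.9388, -0.1495]), 'qvel': array([ 0.0024,  0.0021,  0.0032, -0.0036, -0.0007,  0.0009,  0.0008]), 'joint_torque': array([ -0.0392, -53.6899,  10.3395, -15.9693,   0.0119,  -0.001 ,
         0.    ]), 'ee_pos': array([ 0.5025, -0.3634,  0.2001]), 'ee_rot': array([ 3.093 ,  0.5449, -0.0007]), 'force': array([-0.7556,  0.0212, -0.6   ]), 'torque': array([-0.009 , -0.0148, -0.0587]), 'finger_force': 0.0, 'width': 0.9999556943395393}
```

View pics/s18.png

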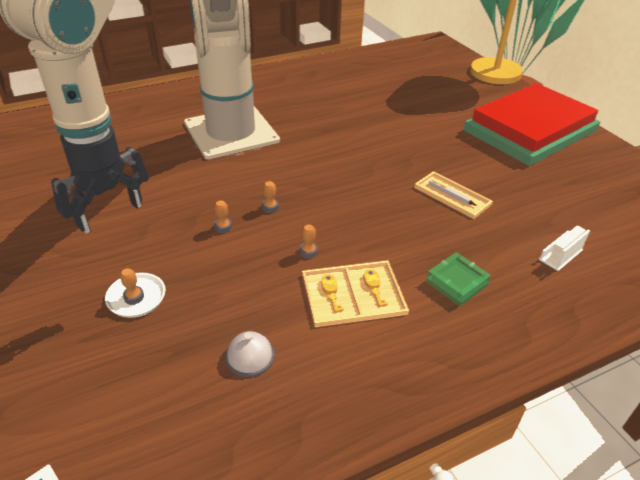

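The picture shows the keys flat in separate bays at (331,292) and (375,288), the pen in the narrow tray at (452,190), and the stamp upright in the dish at (132,288). The bell and the ashtray have not moved.

```bash
python3 -c "
from workcell import *
print(finish_job())"
```

```text
the job is handed in; nothing more can be done
None
```

The job is handed in, with no verdict returned: in the last pictures each key lies flat in its own bay, the pen lies flat in the middle of the narrow tray, the stamp stands upright in the middle of the dish, and the bell and ashtray look untouched.

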